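# Check a laminate sample under the swing-arm inspection head

## Robot

A 6-joint arm with a two-finger parallel gripper is mounted at the origin on the work surface. World frame = base frame: x ahead of the robot, y to its left, z up, the work surface at z = 0. Lengths are in m, angles in rad, forces in N, time in s.
With the tool pointing down it reaches from about 0.35 to 0.85 m from the base axis. Payload 8.1 kg.
Tool frame: the origin (TCP) lies at the very end of the fingers, on their centre line; the grasp point (between the pads) lies 19 mm behind it; x points along the fingers, y is the direction in which the jaws open and shut, and the axes are right-handed (so a half turn about x gives the same grasp; the last joint's range is limited). The gripper opens to 93 mm and grips with 3 to 60 N. Pads are 15 mm wide; open, the fingers measure 128 mm over their backs; the gripper's body (75 mm by 188 mm) begins 65 mm behind the grasp point.
Start: joints at [1.182, 0.13, 1.488, -0, 1.523, -0.085], TCP at [0.179, 0.573, 0.219] pointing down, gripper open.
Joint ranges: [-2.96, 2.96], [-0.89, 2.26], [0.02, 2.5], [-1.34, 4.48], [0, 2.73], [-2.66, 2.66]. Speed limits (rad/s): [2.39, 2.39, 2.79, 3.14, 3.14, 3.14].

## Interface

Orientations are given as a rotation vector (axis times angle).
In Python, from plant import * gives the robot as it stands. The module is installed in compiled form; this text tells all that it offers.
- The arm moves only by the tool apply_moves, never from a script. Its argument "series" is a list of rows, each an object with "jaw": the gripper's target within -1 to 1 (shut at 1, half-way at 0, fully open at -1); "linear": the shift along the tool's x, y, z normalised to -1 to 1, where 1 is 0.6 m, a list of three; "roll": the turn about the tool's x normalised to -1 to 1, where 1 is 30 degrees. A call has 1 to 20 rows; each row is the pose to reach, as a shift and turn from the pose measured when the call began, along the tool's axes at that moment; what a row does not reach only later rows make up. A row lasts 1/8 s, in which the tool goes at most 62.5 mm and 10.7 degrees, less where a joint would pass 70% of its speed; a pose out of reach is approached as far as the arm can. A call with a number of a shift or a turn outside -1 to 1 is refused whole. A call with a gripper value outside its range is refused whole. The fingers move at their own pace and stop on an object; "force" is the grip in N (left out, the last holds). Time passes only in rows, so rows that repeat a pose let the fingers close. It gives the time, the measured TCP pose, the force and the opening at its end, in the units of the state.
- read_state(): the state, without advancing time (a new reading comes with each control period).
- read_camera(name): name is "scene" or "side" or "wrist"; returns a dict with "pixels" (480x640x3 uint8, blue, green, red), "intrinsics" (3x3 intrinsics, pixels), "D" ([k1, k2, p1, p2, k3] as OpenCV has them; the pictures are not rectified), "rvec" (rotation vector, rad) and "tvec" (3), from world to camera coordinates, as OpenCV has them; the wrist camera has in their place "tool_from_camera" (4x4, takes a point from camera to tool coordinates, whose origin is the TCP and whose axes are the tool frame's). Camera axes: x right, y down, z forward; pixel columns grow to the right and rows downward; lengths in m; the calibration is good to about 2 mm. A picture is of the moment at which its call begins: read the wrist's pose just before it. There is no depth.
- close_job(): hands the job in, once; it reports no verdict.
The state is a dict: "t": time; "q": joint angles; "dq": joint speeds; "joint_torque": joint torques, N m; "tool_pos": TCP position; "orientation": TCP orientation; "force": force on the tool from outside, world axes, zero at the start; "wrist_torque": the same for the moment, N m; "opening": finger opening in m.
Only numpy, scipy, OpenCV 4.12 (cv2) and the standard library are available. Lean on these libraries where they do the work, as an engineer would, in place of code of your own. Each camera call takes 0.05 s, during which the arm holds its last target. There are 200 camera calls.

## Task

Swing the inspection head clear of the bed, take the long sample off the sloped stand and lay it flat in the bed between the end stops. Then swing the head back over it until the arm is home against its stop, pull the sprung trip handle all the way out to its stop to take the reading, and let it return fully in. Leave the short sample and everything else on the table as it stands.

Things in the scene. Friction and masses are not known exactly. Their poses are not given: they have to be found in the camera images.
- station: Inspection station: bed, column with swing arm, trip handle. Aluminium base plate 12 mm thick, from x -60 to +140 and y -85 to +160 mm. Origin on the table below the bed centre; x horizontal, away from the robot; turned up to 0.3 rad.
- bed (a point): Centre of the bed floor, 45 mm above the table; y along the bed, z up; same axes as station. The bed is a dark steel ridge 24 mm wide; at each end a cup with an end stop and two side cheeks stands 8 mm above its floor: 108 mm between end stops (y), 40 mm between cheeks (x). The cups begin 38 mm from the centre; between them fingers may reach down beside the ridge. The long sample lies along y.
- head_arm (a joint): Swing of the inspection arm (rad) about the column at swing_hinge. 0 = home against its stop, head exactly over the bed. Grows anticlockwise seen from above, the head leaving towards +x of bed; stop at 1.45. Starts at 0 to 0.35. Stays where left (about 1.5 N at the handle moves it). The bed is uncovered from 0.7; from about 1.2 a gripper has room too.
- swing_handle (a point): On the axis of the arm's upright round steel handle, 18 mm in diameter, 46 mm high (z 167 to 213 mm above the table), 18 mm below its top; exactly above the head's centre, 156 mm from the hinge axis. The head below it is a black cylinder of 68 mm diameter, z 123 to 168 mm; the arm is a bar 26 mm wide, z 147 to 167 mm.
- swing_hinge (a point): Fixed point on the vertical hinge axis of the arm, at 150 mm above the table, at x +100, y +120 mm of bed; axes as bed. The top of the hinge hub is at 177 mm, hub diameter 42 mm.
- trip (a joint): Travel (m) of the sprung trip handle: 0 = fully in, 0.025 = fully out at its stop; moves along -x of bed. The spring pulls it in with 4 N when in, 9 N when out; it returns by itself when let go.
- trip_grip (a point): Where to pinch the trip handle: a black upright block, 16 mm (x) by 24 mm (y), 40 mm high (z 44 to 84 mm above the table), on a 10 mm rod out of a grey housing. This point is at its middle, 12 mm below its top; axes as bed. Fully in, it is at x -34, y +120 mm of bed; the housing (44 mm wide, top 82 mm above the table) begins 54 mm from it towards +x.
- stand: Plywood stand, 250 mm wide (y), its board leaning 30 degrees, rising towards its own +x (facing left and away from the robot, turned by about -2.2 rad). Origin below its middle. Two samples lie across it, at y +62 and -62 mm; which is where changes. Each is on two white 8 mm ribs, 12 mm off the board, with stop pegs below, 29 mm either side of its middle, which is free for fingers.
- long_sample: Wood-coloured sample, 100 mm long (y), 32 mm wide (x), 12 mm thick (z), about 55 g. Origin at the centre of its underside. At the start it leans on the stand: x up the slope, z out of it, 30 degrees from vertical; underside centre 72 mm above the table.
- short_sample: The same but 70 mm long, on the other place of the stand. Stays where it is.
- cleaner: White bottle, 58 mm diameter, 160 mm high; bystander, origin under its centre.
- label_roll: White paper roll, 76 mm diameter, 45 mm high; bystander, origin under its centre.
- bundle: Pile of five sample strips, one body 36 x 92 x 30 mm; bystander, origin under its centre.
- driver: Screwdriver lying on the table; bystander.
- mug: White mug, 72 mm diameter, 90 mm high; bystander, origin under its centre.
- tub: Small grey lidded tub, 38 mm diameter, 36 mm high, standing on the station's base plate beside the bed, under the head's swing; bystander, origin under its centre.
- tape_roll: Brown tape roll, 90 mm diameter, 25 mm high; bystander, origin under its centre.
There are look-alikes about, which are no part of the job. What is shaped like the long_sample but purple or red is not meant.

How it is judged:
By the outcome, as a careful person would: the job done as asked, in the order asked, and still so for the second after the job is handed in, with the robot touching nothing.
It also fails if it takes over 72 s, if anything falls off the work surface, if the arm or the gripper's body presses on something with over 40 N, if the wrist force passes 120 N, or if a joint passes its speed limit or range.

## Working session

There is one attempt and no reset: what is moved stays moved. The work goes in short steps, Python scripts to look and compute and a tool call to move; the robot and the scene stay as the last step left them, time stands still between calls to the robot, and variables do not carry over. Pictures are saved under pics/ and viewed, about 8 in all and at most 12, crops included, and the job is handed in when it is done.

Besides the shell and the picture viewer there is one more tool, called after "Call:" as name(argument=value, ...) on one line, values as JSON. apply_moves: Moves the arm, as the interface text tells. Its arguments: {"type":"object","properties":{"series":{"type":"array"},"force":{"type":"number"}},"required":["series"]}

```bash
mkdir -p pics
cat > h.py <<'E'
from plant import *
import numpy as np, cv2
from scipy.spatial.transform import Rotation as R
def cam(n):
    s=read_state(); c=read_camera(n); c['s']=s
    K,D=np.array(c['intrinsics'],float),np.array(c['D'],float)
    if n=='wrist':
        T=np.eye(4);T[:3,:3]=R.from_rotvec(s['orientation']).as_matrix();T[:3,3]=s['tool_pos']
        M=np.linalg.inv(T@np.array(c['tool_from_camera']))
    else:
        M=np.eye(4);M[:3,:3]=R.from_rotvec(np.ravel(c['rvec'])).as_matrix();M[:3,3]=np.ravel(c['tvec'])
    c.update(K=K,D=D,M=M,img=np.array(c['pixels'])); return c
def proj(c,P):
    P=np.atleast_2d(np.array(P,float))
    return cv2.projectPoints(P,cv2.Rodrigues(c['M'][:3,:3])[0],c['M'][:3,3],c['K'],c['D'])[0][:,0]
def ray(c,px):
    u=cv2.undistortPoints(np.array(px,float).reshape(-1,1,2),c['K'],c['D'])[:,0]
    d=np.c_[u,np.ones(len(u))]@c['M'][:3,:3]
    o=-c['M'][:3,:3].T@c['M'][:3,3]; return o,d/np.linalg.norm(d,axis=1)[:,None]
def onz(c,px,z):
    o,d=ray(c,px); return o+d*((z-o[2])/d[:,2])[:,None]
def tri(c1,p1,c2,p2):
    o1,d1=ray(c1,p1);o2,d2=ray(c2,p2);out=[]
    for a,b in zip(d1,d2):
        A=np.c_[a,-b];t=np.linalg.lstsq(A,o2-o1,rcond=None)[0]
        out.append(np.r_[(o1+a*t[0]+o2+b*t[1])/2,np.linalg.norm(o1+a*t[0]-o2-b*t[1])])
    return np.array(out)
def rel(P,Rm=None):
    "shift to world TCP P in linear units, tool axes now"
    s=read_state();T=R.from_rotvec(s['orientation']).as_matrix()
    return T.T@(np.array(P)-s['tool_pos'])/0.6
E
python3 - <<'E'
from h import *
for n in ['scene','side']:
    c=cam(n);cv2.imwrite(f'pics/{n}0.png',c['img']); print(n,-c['M'][:3,:3].T@c['M'][:3,3])
s=read_state();print(s);print(R.from_rotvec(s['orientation']).as_matrix())
print(cam('wrist')['tool_from_camera'])
E
```

```text
scene [1.07585933 0.21541355 1.10437896]
side [ 0.05457484 -1.04909876  1.18301537]
{'t': 0.1, 'q': array([ 1.18160718e+00,  1.31071635e-01,  1.48915039e+00, -1.52240317e-06,
        1.52298950e+00, -8.54427222e-02]), 'dq': array([ 0.00018439, -0.00193237, -0.00152758,  0.0016579 ,  0.00046932,
       -0.00089477]), 'joint_torque': array([ 4.07493808e-04, -5.61342645e+01, -4.93091977e+01,  7.69833452e-02,
        2.91007891e-02, -1.16054953e-04]), 'tool_pos': array([0.17927168, 0.57206831, 0.21771168]), 'orientation': array([ 0.23716835,  1.55799706, -0.23964849]), 'force': array([-0.20133   ,  1.10377057, -0.10816371]), 'wrist_torque': array([ 0.08875606, -0.00520147,  0.01881322]), 'opening': 0.09281281425974805}
[[-6.12854496e-04  2.99096656e-01  9.54222623e-01]
 [-1.49838338e-03  9.54221456e-01 -2.99097253e-01]
 [-9.99998690e-01 -1.61309442e-03 -1.36637450e-04]]
[[ 7.46152596e-04 -2.98060198e-01  9.54546783e-01 -1.67205563e-01]
 [ 9.99999304e-01  1.09473516e-03 -4.39847586e-04  3.41335663e-04]
 [-9.13874866e-04  9.54546447e-01  2.98060808e-01 -8.24665877e-02]
 [ 0.00000000e+00  0.00000000e+00  0.00000000e+00  1.00000000e+00]]
```

View pics/scene0.png

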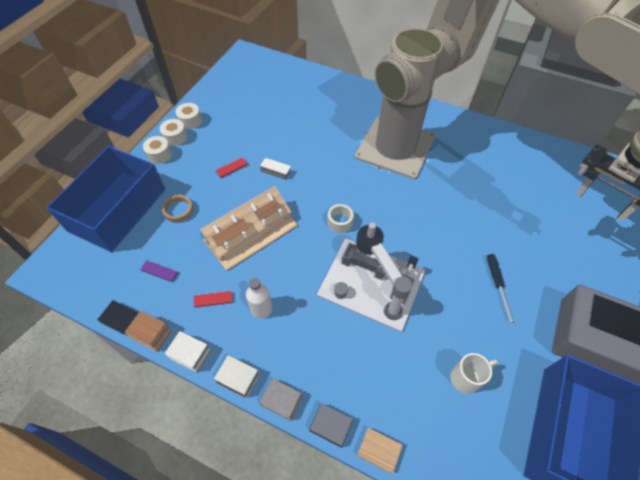

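View pics/side0.png

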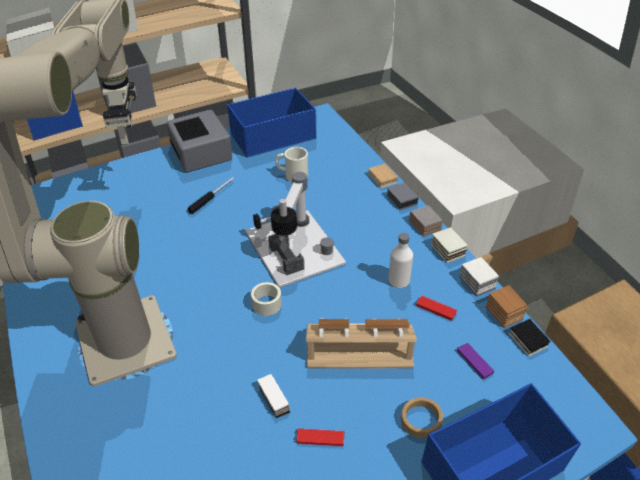

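The scene view shows the station at about (372,280), with the head at (370,238) and the hinge hub at (403,290). The stand is at (250,228) with two wood-coloured samples, at (230,232) and (267,210). The red and purple strips are decoys. Next is one enlarged composite of both views.

Run:
```python
import cv2,numpy as np
a=cv2.imread('pics/scene0.png');b=cv2.imread('pics/side0.png')
def cr(i,x,y,w,h): return cv2.resize(i[y:y+h,x:x+w],(400,300),interpolation=cv2.INTER_CUBIC)
top=np.hstack([cr(a,310,210,133,100+0),cr(a,190,175,120,90)])
bot=np.hstack([cr(b,230,165,133,100+0) if 0 else cr(b,225,170,160,120),cr(b,295,300,128,96)])
cv2.imwrite('pics/comp.png',np.vstack([top,bot]))
```

```text
(no output)
```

View pics/comp.png

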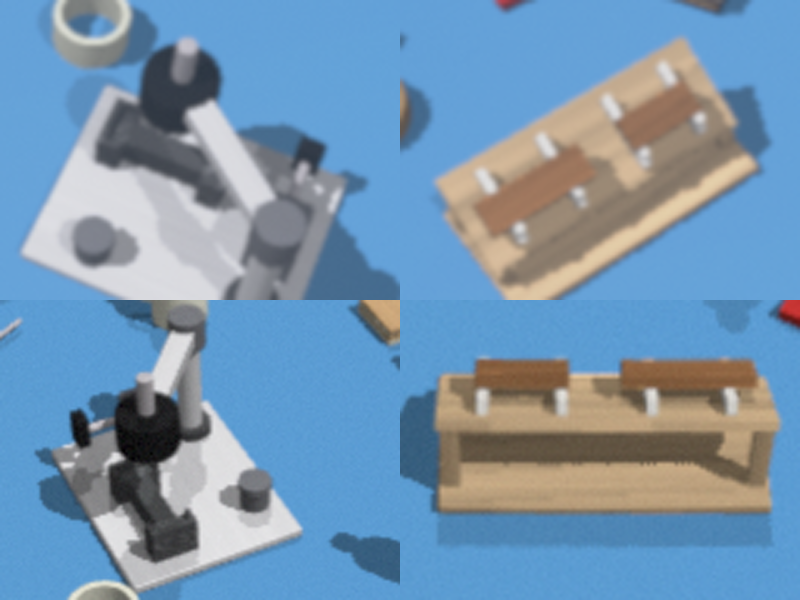

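The enlarged crop shows two wood-coloured candidates. The one at scene (230,232) / side (387,324) is clearly longer, about 35 px against 25 px, so it is the long sample. The one at scene (267,210) is the short sample. The head is close to home over the bed. Now rough poses from both views.

Run:
```python
from h import *
c=cam('scene');s=cam('side')
a=np.array
P=onz(c,[[317.3,295.7],[346,238.3],[425,270]],.012);print('plate',P.round(4))
d=P[2]-P[1];print('yaw',np.arctan2(-d[0],d[1]),np.linalg.norm(d))
d=P[0]-P[1];print('yaw',np.arctan2(d[1],d[0]),np.linalg.norm(d))
# handle top, hub top, from crops
sc=lambda x,y:[310+x*133/400,210+y/3]
sd=lambda x,y:[225+x*.4,170+(y-300)*.4]
print('handle top,hub top\n',tri(c,[sc(187,42),sc(278,222)],s,[sd(145,378),sd(187,316)]).round(4))
# wood sample: brown mask
for k,box in(('scene',(c,195,185,110,80)),('side',(s,295,300,130,45))):
    cc,x,y,w,h=box;im=cv2.resize(cc['img'][y:y+h,x:x+w],None,fx=4,fy=4,interpolation=cv2.INTER_CUBIC)
    hsv=cv2.cvtColor(im,cv2.COLOR_BGR2HSV);m=((hsv[...,0]<14)&(hsv[...,1]>90)&(hsv[...,2]>60)).astype(np.uint8)
    m=cv2.morphologyEx(m,cv2.MORPH_OPEN,np.ones((7,7)))
    for q in cv2.findContours(m,0,2)[0]:
        if cv2.contourArea(q)>600:
            r=cv2.minAreaRect(q);b=cv2.boxPoints(r)/4+[x,y];print(k,cv2.contourArea(q)/16,a(r[0])/4+[x,y],'\n',b.round(1).tolist())
```

```text
plate [[ 6.191e-01 -5.000e-04  1.200e-02]
 [ 4.169e-01 -3.900e-03  1.200e-02]
 [ 4.173e-01  2.382e-01  1.200e-02]]
yaw -0.0014932634895792234 0.24207249536847686
yaw 0.01698800584472976 0.2021726984934822
handle top,hub top
 [[0.4762 0.0761 0.2141 0.0062]
 [0.5766 0.1975 0.1764 0.004 ]]
scene 350.09375 [230.42987442 231.75334167] 
 [[212.3, 236.0], [242.8, 217.8], [248.6, 227.5], [218.0, 245.7]]
scene 191.90625 [267.42195892 209.29994202] 
 [[255.2, 211.1], [274.1, 199.0], [279.6, 207.5], [260.7, 219.6]]
side 42.84375 [421.125 303.75 ] 
 [[417.5, 300.0], [424.8, 300.0], [424.8, 307.5], [417.5, 307.5]]
```

Call:
apply_moves(series=[{"jaw": -1, "linear": [-0.137, -0.667, 0.6125], "roll": -0.58}, {"jaw": -1, "linear": [-0.137, -0.667, 0.6125], "roll": -0.58}, {"jaw": -1, "linear": [-0.137, -0.667, 0.6125], "roll": -0.58}, {"jaw": -1, "linear": [-0.137, -0.667, 0.6125], "roll": -0.58}, {"jaw": -1, "linear": [-0.137, -0.667, 0.6125], "roll": -0.58}, {"jaw": -1, "linear": [-0.137, -0.667, 0.6125], "roll": -0.58}, {"jaw": -1, "linear": [-0.137, -0.667, 0.6125], "roll": -0.58}, {"jaw": -1, "linear": [-0.137, -0.667, 0.6125], "roll": -0.58}, {"jaw": -1, "linear": [-0.137, -0.667, 0.6125], "roll": -0.58}, {"jaw": -1, "linear": [-0.137, -0.667, 0.6125], "roll": -0.58}, {"jaw": -1, "linear": [-0.137, -0.667, 0.6125], "roll": -0.58}, {"jaw": -1, "linear": [-0.137, -0.667, 0.6125], "roll": -0.58}])

```text
t: 1.75
tool_pos: [0.4099, 0.0817, 0.3004]
orientation: [-0.002, 1.572, 0.001]
force: [-0.8, 1.1, 0.1]
opening: 0.0929
```

Run:
```python
from h import *
c=cam('wrist');cv2.imwrite('pics/w1.png',c['img']);s=c['s'];print(s['t'],s['tool_pos'],s['q']);print(R.from_rotvec(s['orientation']).as_matrix().round(3))
```

```text
1.75 [0.40985282 0.08171076 0.30039873] [ 7.43834108e-02 -3.93162444e-01  1.81930276e+00 -4.64110146e-04
  1.71625117e+00 -1.49825275e+00]
[[-0.001 -0.002  1.   ]
 [-0.001  1.     0.002]
 [-1.    -0.001 -0.001]]
```

View pics/w1.png

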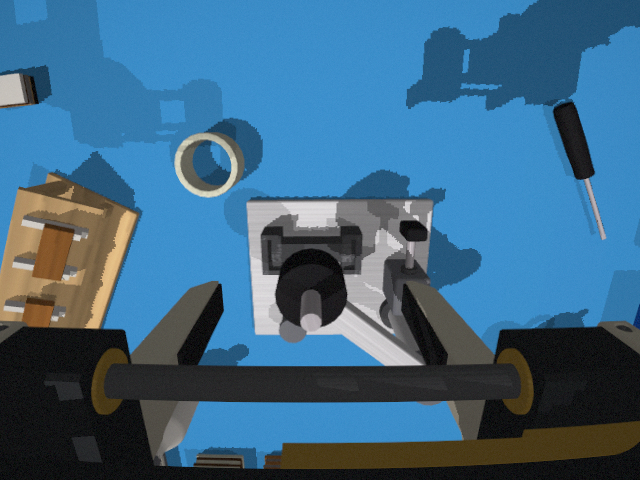

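The wrist view shows the plate's near corners at (247,200) and (433,198), the bed cups from (262,227) to (361,225), the handle top at (311,295), and the trip block at (413,230).

Run:
```python
from h import *
c=cam('wrist')
P=onz(c,[[247.5,199.5],[433,198.5],[255,334]],.012);print('plate',P.round(4))
print('handle top c',onz(c,[[311,295.5]],.213).round(4), 'trip top c',onz(c,[[413.5,228.5]],.084).round(4))
print('cups near-outer corners z53',onz(c,[[262,227],[361,225.5]],.053).round(4))
o=np.array([.477,.08,0]);print('pred bed floor c, trip top, handle top@0',proj(c,o+[[0,0,.045],[-.034,.12,.084],[0,0,.213]]).round(1))
```

```text
plate [[ 0.4164 -0.0024  0.012 ]
 [ 0.414   0.2393  0.012 ]
 [ 0.6168 -0.0019  0.012 ]]
handle top c [[0.4539 0.081  0.213 ]] trip top c [[0.4347 0.1957 0.084 ]]
cups near-outer corners z53 [[0.4421 0.0211 0.053 ]
 [0.4399 0.1407 0.053 ]]
pred bed floor c, trip top, handle top@0 [[310.7 252.2]
 [416.7 235.6]
 [309.7 321.3]]
```

Call:
apply_moves(series=[{"jaw": -0.5, "linear": [0, 0, 0.113], "roll": 0}, {"jaw": -0.5, "linear": [0, 0, 0.113], "roll": 0}, {"jaw": -0.3, "linear": [0.203, 0, 0.113], "roll": 0}, {"jaw": -0.3, "linear": [0.203, 0, 0.113], "roll": 0}, {"jaw": -0.3, "linear": [0.203, 0, 0.113], "roll": 0}, {"jaw": 1, "linear": [0.203, 0, 0.113], "roll": 0}, {"jaw": 1, "linear": [0.203, 0, 0.113], "roll": 0}, {"jaw": 1, "linear": [0.203, 0, 0.113], "roll": 0}, {"jaw": 1, "linear": [0.203, 0, 0.113], "roll": 0}], force=12)

```text
t: 2.98
tool_pos: [0.4783, 0.0818, 0.1798]
orientation: [-0.002, 1.57, 0.001]
force: [-0.6, -0.0, -0.8]
opening: 0.0251
```

```bash
cat > arc.py <<'E'
from h import *
import sys
s=read_state();print(s['tool_pos'],s['force'],s['opening'],s['t'])
a0,a1,n=map(float,sys.argv[1:4]);O=np.array([.4755,.0815]);y=.01
H=O+R.from_euler('z',y).as_matrix()[:2,:2]@[.1,.12]
T=R.from_rotvec(s['orientation']).as_matrix()
p0=s['tool_pos'];v=p0[:2]-H;print('hinge',H,'r',np.linalg.norm(v),'angle',np.arctan2(v[1],v[0])-y+np.pi-np.arctan2(.12,.1))
for a in np.linspace(a0,a1,int(n)+1)[1:]:
    d=R.from_euler('z',a-a0).as_matrix()[:2,:2]@v-v
    print((T.T@np.r_[d,0]/.6).round(4).tolist())
E
python3 arc.py 0 1.4 12
```

```text
[0.47826788 0.0817694  0.1797917 ] [-0.56393246 -0.01984988 -0.80678989] 0.02505292727767932 2.975
hinge [0.57429502 0.20249398] r 0.15425834174379088 angle 0.012794245385255865
[0.0, -0.0173, 0.0245]
[0.0001, -0.0317, 0.0508]
[0.0001, -0.0428, 0.0786]
[0.0002, -0.0507, 0.1075]
[0.0002, -0.0552, 0.1372]
[0.0002, -0.0561, 0.1671]
[0.0003, -0.0536, 0.197]
[0.0003, -0.0476, 0.2264]
[0.0003, -0.0383, 0.2549]
[0.0004, -0.0256, 0.2821]
[0.0004, -0.01, 0.3076]
[0.0004, 0.0086, 0.3311]
```

Call:
apply_moves(series=[{"jaw": 1, "linear": [0, 0, 0], "roll": 0}, {"jaw": 1, "linear": [0, 0, 0], "roll": 0}, {"jaw": 1, "linear": [0, -0.0173, 0.0245], "roll": 0}, {"jaw": 1, "linear": [0, -0.0317, 0.0508], "roll": 0}, {"jaw": 1, "linear": [0, -0.0428, 0.0786], "roll": 0}, {"jaw": 1, "linear": [0, -0.0507, 0.1075], "roll": 0}, {"jaw": 1, "linear": [0, -0.0552, 0.1372], "roll": 0}, {"jaw": 1, "linear": [0, -0.0561, 0.1671], "roll": 0}, {"jaw": 1, "linear": [0, -0.0536, 0.197], "roll": 0}, {"jaw": 1, "linear": [0, -0.0476, 0.2264], "roll": 0}, {"jaw": 1, "linear": [0, -0.0383, 0.2549], "roll": 0}, {"jaw": 1, "linear": [0, -0.0256, 0.2821], "roll": 0}, {"jaw": 1, "linear": [0, -0.01, 0.3076], "roll": 0}, {"jaw": 1, "linear": [0, 0.002, 0.323], "roll": 0}, {"jaw": 1, "linear": [0, 0.002, 0.323], "roll": 0}], force=20)

```text
t: 4.85
tool_pos: [0.6775, 0.0744, 0.1801]
orientation: [-0.007, 1.56, -0.012]
force: [24.3, -31.7, -11.7]
opening: 0.0139
```

Run:
```python
from h import *
s=read_state();print(s['tool_pos'],s['opening'],s['force'],s['t'])
c=cam('scene');d=cam('side')
w=np.hstack([cv2.resize(c['img'][205:325,310:470],(400,300)),cv2.resize(d['img'][160:280,225:385],(400,300))])
# stand enlarged
w2=np.hstack([cv2.resize(c['img'][180:270,195:315],(400,300),interpolation=2),cv2.resize(d['img'][305:377,300:420+4-28+0],(400,300),interpolation=2)])
cv2.imwrite('pics/c2.png',np.vstack([w,w2]))
```

```text
[0.67749995 0.07442351 0.18008823] 0.013947840228535997 [ 24.28431054 -31.67518076 -11.65629956] 4.85
```

View pics/c2.png

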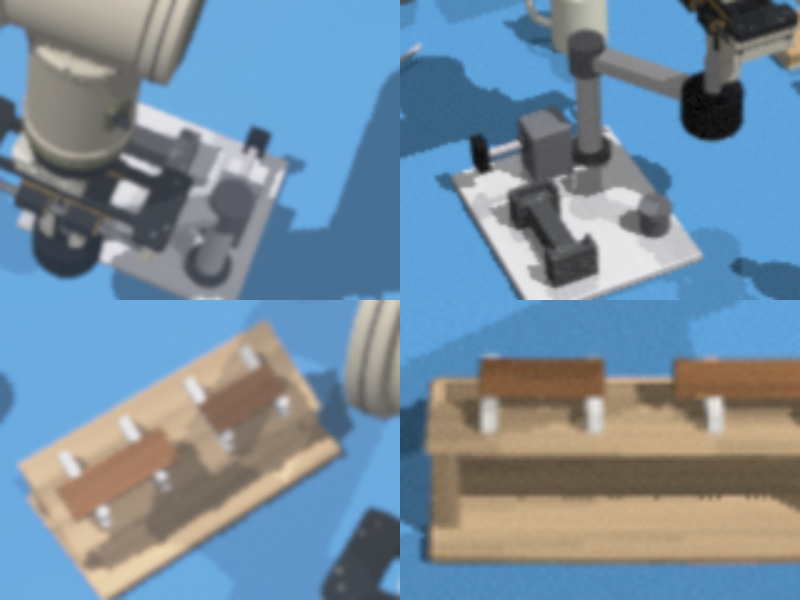

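The head is now swung out over the far side and the bed is clear (top-right crop). The long sample is still on the stand. I'll release the handle, rise, and locate the sample.

Call:
apply_moves(series=[{"jaw": 0.3, "linear": [0, 0, 0], "roll": 0}, {"jaw": -0.2, "linear": [0, 0, 0], "roll": 0}, {"jaw": -0.2, "linear": [0, 0, 0], "roll": 0}, {"jaw": -0.2, "linear": [-0.25, 0, 0], "roll": 0}, {"jaw": -0.2, "linear": [-0.25, 0, 0], "roll": 0}, {"jaw": -0.2, "linear": [-0.25, 0, 0], "roll": 0}])

```text
t: 5.7
tool_pos: [0.6765, 0.0772, 0.3362]
orientation: [-0.007, 1.553, -0.011]
force: [0.1, 0.1, -0.8]
opening: 0.0557
```

Run:
```python
from h import *
c=cam('scene')
b=np.array([[212.3,236.0],[242.8,217.8],[248.6,227.5],[218.0,245.7]])
P=onz(c,b,.0824);print(P.round(4),P.mean(0).round(4))
e=P[1]-P[0];print('y axis angle',np.arctan2(e[1],e[0]),np.linalg.norm(e),np.linalg.norm(P[2]-P[1]))
s=read_state();print(s['tool_pos'],s['force'],s['t'],s['q'])
```

```text
[[ 0.6118 -0.3242  0.0824]
 [ 0.523  -0.2801  0.0824]
 [ 0.5444 -0.2486  0.0824]
 [ 0.6315 -0.2931  0.0824]] [ 0.5777 -0.2865  0.0824]
y axis angle 2.681276865306192 0.09919349423593274 0.038058437595340174
[0.67687958 0.07720723 0.33835885] [-1.01817704 -0.37234827  3.39268321] 5.75 [ 0.04497564  0.3238403   1.05032778 -0.01212106  1.74768679 -1.52566845]
```

Call:
apply_moves(series=[{"jaw": -0.2, "linear": [0, -0.585, -0.21], "roll": 0.88}, {"jaw": -0.2, "linear": [0, -0.585, -0.21], "roll": 0.88}, {"jaw": -0.2, "linear": [0, -0.585, -0.21], "roll": 0.88}, {"jaw": -0.2, "linear": [0.13, -0.585, -0.21], "roll": 0.88}, {"jaw": -0.2, "linear": [0.13, -0.585, -0.21], "roll": 0.88}, {"jaw": -0.2, "linear": [0.13, -0.585, -0.21], "roll": 0.88}, {"jaw": -0.2, "linear": [0.13, -0.585, -0.21], "roll": 0.88}, {"jaw": -0.2, "linear": [0.13, -0.585, -0.21], "roll": 0.88}, {"jaw": -0.2, "linear": [0.13, -0.585, -0.21], "roll": 0.88}])

```text
t: 6.88
tool_pos: [0.5526, -0.2729, 0.2624]
orientation: [0.356, 1.517, -0.365]
force: [-0.2, 0.5, 0.9]
opening: 0.056
```

Run:
```python
from h import *
c=cam('wrist');cv2.imwrite('pics/w3.png',c['img']);s=c['s'];print(s['t'],s['tool_pos'],s['q']);print(R.from_rotvec(s['orientation']).as_matrix().round(3))
hsv=cv2.cvtColor(c['img'],cv2.COLOR_BGR2HSV);m=((hsv[...,0]<14)&(hsv[...,1]>90)&(hsv[...,2]>60)).astype(np.uint8)
m=cv2.morphologyEx(m,cv2.MORPH_OPEN,np.ones((5,5)))
for q in cv2.findContours(m,0,2)[0]:
    if cv2.contourArea(q)>1500:
        r=cv2.minAreaRect(q);b=cv2.boxPoints(r);P=onz(c,b,.0824);print(cv2.contourArea(q),r,b.round(0).tolist());print(P.round(4).tolist(),P.mean(0))
```

```text
6.875 [ 0.55256696 -0.27290264  0.26237568] [-0.54293464  0.13582394  1.40335852  0.00165847  1.57842652 -1.65222954]
[[ 0.021  0.445  0.895]
 [-0.011  0.895 -0.445]
 [-1.    -0.     0.024]]
1681.0 ((80.62295532226562, 88.85246276855469), (91.2600326538086, 26.436437606811523), 84.80557250976562) [[63.0, 45.0], [90.0, 42.0], [98.0, 133.0], [72.0, 135.0]]
[[0.3122, -0.4062, 0.0824], [0.3232, -0.3828, 0.0824], [0.3931, -0.4226, 0.0824], [0.3823, -0.4478, 0.0824]] [ 0.35270573 -0.41484306  0.0824    ]
```

View pics/w3.png

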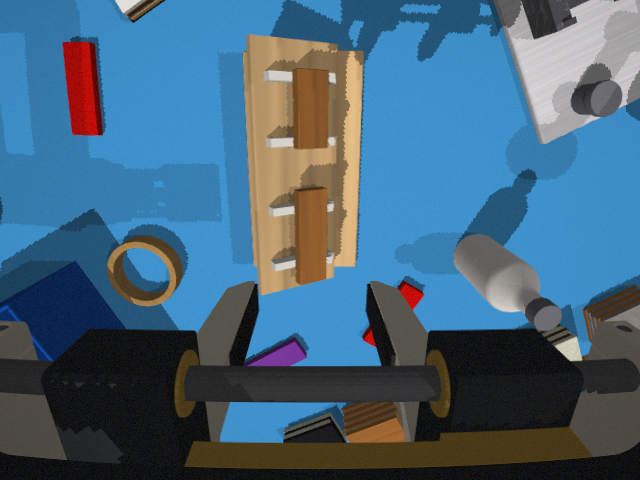

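The long sample is the lower wood bar, centre about (311,236), 99 px long; the short one is at (311,108). The downhill pegs are on the right. Next I'll get metric corners, plus an enlarged crop covering this sample and the fingertip shape.

Run:
```python
from h import *
c=cam('wrist');im=c['img']
hsv=cv2.cvtColor(im,cv2.COLOR_BGR2HSV)
print(hsv[240,311],hsv[110,311],hsv[240,280])
cv2.imwrite('pics/w3z.png',cv2.resize(im[170:370,190:457],(800,600),interpolation=2))
# edge profile across and along sample
g=hsv[...,1].astype(int)
print('row236',[(x,int(g[236,x])) for x in range(284,342,3)])
print('col311',[(y,int(g[y,311])) for y in list(range(60,76,3))+list(range(140,156,3))+list(range(180,196,3))+list(range(276,294,3))])
```

```text
[ 15 169 145] [ 14 176 138] [ 17 108 185]
row236 [(284, 105), (287, 108), (290, 106), (293, 114), (296, 178), (299, 176), (302, 171), (305, 176), (308, 171), (311, 175), (314, 176), (317, 175), (320, 178), (323, 169), (326, 142), (329, 106), (332, 104), (335, 107), (338, 107), (341, 107)]
col311 [(60, 117), (63, 110), (66, 106), (69, 172), (72, 178), (75, 178), (140, 174), (143, 179), (146, 174), (149, 107), (152, 107), (155, 107), (180, 106), (183, 112), (186, 110), (189, 163), (192, 178), (195, 173), (276, 175), (279, 177), (282, 17), (285, 175), (288, 179), (291, 178)]
```

View pics/w3z.png

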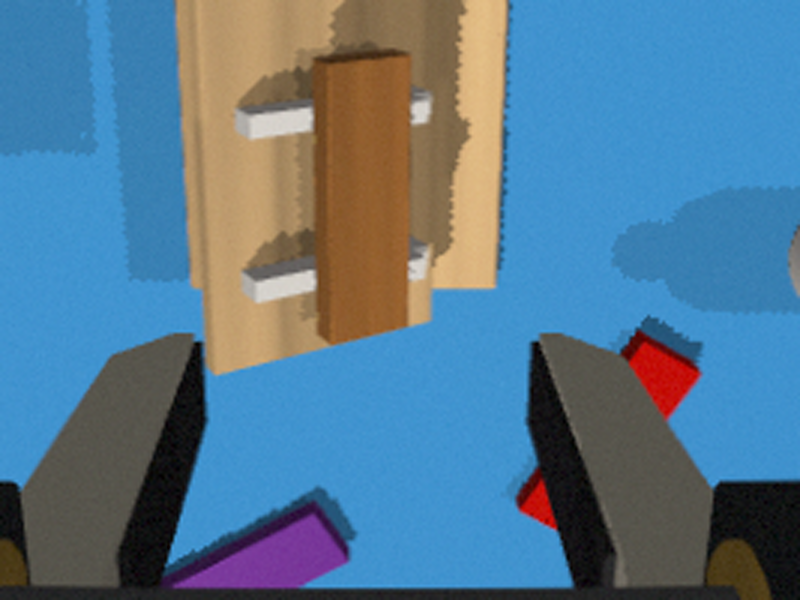

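Run:
```python
from h import *
c=cam('wrist');T=np.array(c['tool_from_camera'])
def f(px): 
    px=np.array(px,float)/3+[190,170]
    u=cv2.undistortPoints(px.reshape(-1,1,2),c['K'],c['D'])[:,0];d=np.c_[u,np.ones(len(u))]@T[:3,:3].T;o=T[:3,3]
    return o+d*((-.0075-o[2])/d[:,2])[:,None]
print('left finger outline tool xyz mm\n',(f([[25,490],[112,355],[190,333],[203,342],[540,335],[620,352]])*1000).round(1))
def g(px): return np.array(px,float)/3+[190,170]
# top-face corners of long sample (crop): UL,UR,LR,LL ; up in tool frame
s=c['s'];Rm=R.from_rotvec(s['orientation']).as_matrix()
up=np.array([[315,60],[325,335]]);dn=np.array([[410,52],[410,326]])
th=np.radians(30)
# top face: centre z=.0824, uphill edge +8mm, downhill -8mm
U=onz(c,g(up),.0904);D=onz(c,g(dn),.0744);print(U.round(4).tolist(),D.round(4).tolist())
C=(U.mean(0)+D.mean(0))/2;e=(U[1]-U[0]+D[1]-D[0])/2;print('top centre',C,'len',np.linalg.norm(e),'width',np.linalg.norm(U.mean(0)-D.mean(0)),'y ang',np.arctan2(e[1],e[0]),'yaw tool z',np.arctan2(Rm[1,2],Rm[0,2]))
u=U.mean(0)-D.mean(0);print('uphill',u/np.linalg.norm(u))
# board edges: uphill edge bottom corner (218,373), rib tops
print('short len',np.diff(onz(c,[[311,68],[311,148]],.0824),axis=0))
B=onz(c,g([[215,373],[433,318]]),.08);print(B)
```

```text
left finger outline tool xyz mm
 [[-49.1 -43.1  -7.5]
 [ -8.8 -41.   -7.5]
 [  0.  -29.6  -7.5]
 [ -3.6 -26.8  -7.5]
 [ -0.6  30.1  -7.5]
 [ -7.5  42.2  -7.5]]
[[0.5266, -0.2779, 0.0904], [0.614, -0.319, 0.0904]] [[0.5407, -0.2504, 0.0744], [0.6311, -0.2937, 0.0744]]
top centre [ 0.57809521 -0.28522591  0.0824    ] len 0.0984304084003306 width 0.03457691828928062 y ang -0.44314497819436677 yaw tool z -0.46095809190111814
uphill [-0.45023818 -0.76364951  0.46273644]
short len [[ 0.06301222 -0.03128065  0.        ]]
[[ 0.61419016 -0.36449907  0.08      ]
 [ 0.62943066 -0.28403348  0.08      ]]
```

Run:
```python
from h import *
print(rel([.5768,-.2879,.11]).round(4),rel([.5768,-.2879,.071]).round(4))
c=cam('scene');d=cam('side')
B=onz(c,[[260,313]],.0);B2=onz(d,[[400,281]],.0);print('bottle base',B,B2);print('in tool lin m',rel(B[0])*.6,rel(B2[0])*.6)
```

```text
[ 0.2553 -0.004   0.0409] [ 0.3203 -0.0039  0.0393]
bottle base [[ 0.72571408 -0.11912395  0.        ]] [[ 0.71872796 -0.12582966  0.        ]]
in tool lin m [0.26416038 0.2156533  0.08014757] [0.2640889  0.2065377  0.07688057]
```

Call:
apply_moves(series=[{"jaw": 0.1, "linear": [0.2, -0.004, 0.041], "roll": 0}, {"jaw": 0.1, "linear": [0.2, -0.004, 0.041], "roll": 0}, {"jaw": 0.1, "linear": [0.255, -0.004, 0.041], "roll": 0}, {"jaw": 0.1, "linear": [0.29, -0.004, 0.04], "roll": 0}, {"jaw": 0.1, "linear": [0.32, -0.004, 0.039], "roll": 0}, {"jaw": 0.1, "linear": [0.32, -0.004, 0.039], "roll": 0}, {"jaw": 0.1, "linear": [0.32, -0.004, 0.039], "roll": 0}], force=15)

```text
t: 8.0
tool_pos: [0.5772, -0.2886, 0.0722]
orientation: [0.355, 1.515, -0.366]
force: [1.7, -0.3, 2.6]
opening: 0.0417
```

Run:
```python
from h import *
c=cam('wrist');s=c['s'];print(s['t'],s['tool_pos'],s['force'],s['opening'])
cv2.imwrite('pics/w4.png',cv2.resize(c['img'][120:360,160:480],(800,600),interpolation=2))
```

```text
8.0 [ 0.57721129 -0.28862874  0.07223367] [ 1.6914614  -0.31148138  2.58039546] 0.041715877468282335
```

View pics/w4.png

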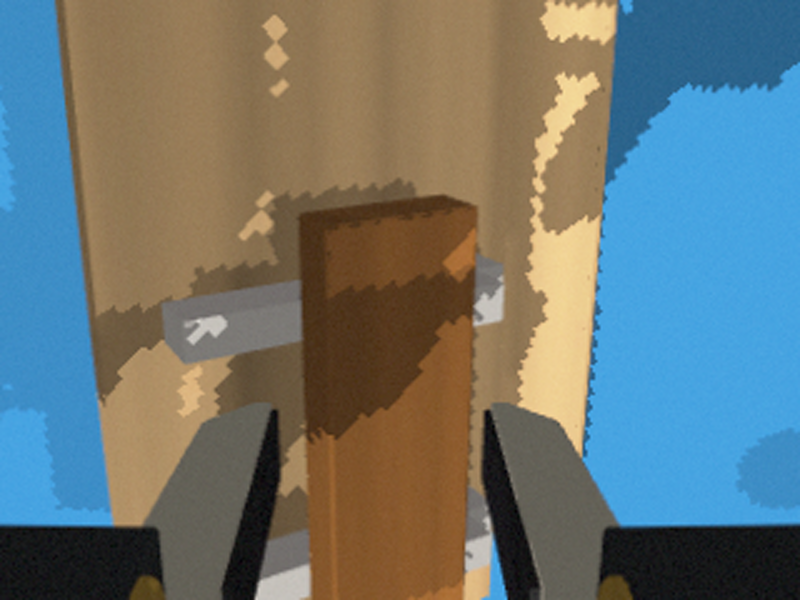

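The fingers straddle the long sample between the ribs, with the tips at about (275,410) and (490,405) in the crop, and it is touching nothing hard. Closing gently.

Call:
apply_moves(series=[{"jaw": 1, "linear": [0, 0, 0], "roll": 0}, {"jaw": 1, "linear": [0, 0, 0], "roll": 0}, {"jaw": 1, "linear": [0, 0, 0], "roll": 0}, {"jaw": 1, "linear": [0, 0, 0], "roll": 0}], force=15)

```text
t: 8.55
tool_pos: [0.5779, -0.2883, 0.0729]
orientation: [0.355, 1.513, -0.365]
force: [1.0, 4.0, 6.0]
opening: 0.0319
```

Call:
apply_moves(series=[{"jaw": 1, "linear": [-0.02, 0, 0], "roll": 0}, {"jaw": 1, "linear": [-0.05, 0, 0], "roll": 0}, {"jaw": 1, "linear": [-0.1, 0, 0], "roll": 0}, {"jaw": 1, "linear": [-0.15, 0, 0], "roll": 0}, {"jaw": 1, "linear": [-0.15, 0, 0], "roll": 0}], force=20)

```text
t: 9.18
tool_pos: [0.5776, -0.2887, 0.1677]
orientation: [0.353, 1.507, -0.367]
force: [-0.2, -0.4, -0.1]
opening: 0.0316
```

Run:
```python
from h import *
c=cam('wrist');s=c['s'];print(s['t'],s['tool_pos'],s['force'],s['opening'])
cv2.imwrite('pics/w5.png',cv2.resize(c['img'][120:360,160:480],(800,600),interpolation=2))
```

```text
9.175 [ 0.57755664 -0.28870122  0.16771897] [-0.19523942 -0.37354924 -0.08285509] 0.03156179100522038
```

View pics/w5.png

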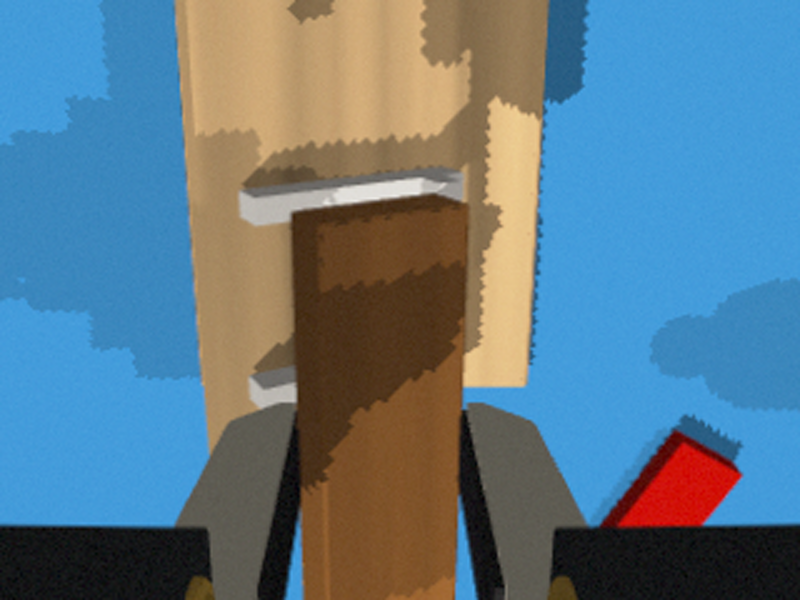

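The sample is held and lifted, still tilted 30°. I'll find a free table patch to set it down flat and regrip.

Run:
```python
from h import *
c=cam('scene')
for n,p,z in[('stand corners',[[298,228],[228,266],[270,188]],.01),('label roll base',[[341,226]],0),('white block',[[276,168]],.02),('mug',[[468,385]],0),('plate L',[[317,296],[346,238]],.012)]: print(n,onz(c,p,z).round(3).tolist())
```

```text
stand corners [[0.444, -0.148, 0.01], [0.645, -0.267, 0.01], [0.347, -0.297, 0.01]]
label roll base [[0.376, -0.038, 0.0]]
white block [[0.273, -0.315, 0.02]]
mug [[0.669, 0.432, 0.0]]
plate L [[0.62, -0.001, 0.012], [0.416, -0.004, 0.012]]
```

Run:
```python
from h import *
print(R.from_rotvec(read_state()['orientation']).as_matrix().round(3))
for z in (.168,.03,.011): print(rel([.525,-.095,z]).round(4))
```

```text
[[ 0.025  0.445  0.895]
 [-0.013  0.895 -0.445]
 [-1.    -0.     0.028]]
[-0.0142  0.2496 -0.2182]
[ 0.2157  0.2497 -0.2247]
[ 0.2474  0.2498 -0.2256]
```

Call:
apply_moves(series=[{"jaw": 1, "linear": [-0.014, 0.25, -0.218], "roll": 0}, {"jaw": 1, "linear": [-0.014, 0.25, -0.218], "roll": 0}, {"jaw": 1, "linear": [-0.014, 0.25, -0.218], "roll": 0}, {"jaw": 1, "linear": [-0.014, 0.25, -0.218], "roll": 0}, {"jaw": 1, "linear": [0.08, 0.25, -0.22], "roll": 0}, {"jaw": 1, "linear": [0.16, 0.25, -0.223], "roll": 0}, {"jaw": 1, "linear": [0.216, 0.25, -0.225], "roll": 0}, {"jaw": 1, "linear": [0.235, 0.25, -0.226], "roll": 0}, {"jaw": 1, "linear": [0.247, 0.25, -0.226], "roll": 0}, {"jaw": 1, "linear": [0.247, 0.25, -0.226], "roll": 0}, {"jaw": 1, "linear": [0.247, 0.25, -0.226], "roll": 0}, {"jaw": 0, "linear": [0.247, 0.25, -0.226], "roll": 0}, {"jaw": 0, "linear": [0.247, 0.25, -0.226], "roll": 0}, {"jaw": 0, "linear": [0.247, 0.25, -0.226], "roll": 0}, {"jaw": 0, "linear": [0.247, 0.25, -0.226], "roll": 0}])

```text
t: 11.15
tool_pos: [0.5249, -0.0947, 0.0113]
orientation: [0.355, 1.513, -0.366]
force: [0.1, 0.3, 1.0]
opening: 0.0468
```

Run:
```python
from h import *
c=cam('wrist');s=c['s'];print(s['t'],s['tool_pos'],s['force'],s['opening'])
cv2.imwrite('pics/w6.png',cv2.resize(c['img'][120:360,160:480],(800,600),interpolation=2))
```

```text
11.15 [ 0.52487443 -0.09473369  0.01130271] [0.08676842 0.33561848 0.95683307] 0.04679034059626676
```

View pics/w6.png

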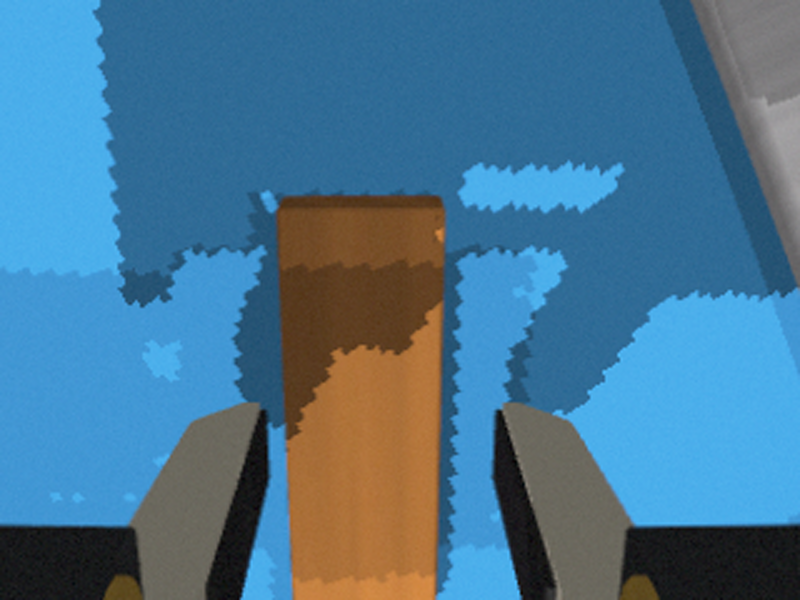

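The sample lies flat between the fingers, its near end at crop (280–443, 208). I'll work out the along-length offset, then regrip.

Run:
```python
from h import *
c=cam('wrist');s=c['s'];P=onz(c,[[160+280*.4,120+209*.4],[160+443*.4,120+209*.4]],.012)
T=R.from_rotvec(s['orientation']).as_matrix();m=P.mean(0);t=T.T@(m-s['tool_pos']);print(P.round(4).tolist(),'tool',t.round(4),'end->centre z off',t[2]+.05)
print('rel down',rel(s['tool_pos']-[0,0,.0075]).round(4), T.round(3).tolist())
```

```text
[[0.4734, -0.0897, 0.012], [0.4871, -0.0622, 0.012]] tool [-0.0021 -0.0031 -0.0482] end->centre z off 0.0017581814690557918
rel down [ 0.0124  0.     -0.0003] [[0.025, 0.445, 0.895], [-0.013, 0.895, -0.445], [-1.0, -0.0, 0.028]]
```

Call:
apply_moves(series=[{"jaw": 0, "linear": [0.0125, 0.001, 0], "roll": 0}, {"jaw": 0, "linear": [0.0125, 0.001, 0], "roll": 0}, {"jaw": 1, "linear": [0.0125, 0.001, 0], "roll": 0}, {"jaw": 1, "linear": [0.0125, 0.001, 0], "roll": 0}, {"jaw": 1, "linear": [0.0125, 0.001, 0], "roll": 0}, {"jaw": 1, "linear": [0.0125, 0.001, 0], "roll": 0}, {"jaw": 1, "linear": [0.0125, 0.001, 0], "roll": 0}], force=25)

```text
t: 12.12
tool_pos: [0.5253, -0.0943, 0.0037]
orientation: [0.355, 1.513, -0.366]
force: [0.0, -0.9, -0.3]
opening: 0.0315
```

Run:
```python
from h import *
s=read_state();print(rel(s['tool_pos']+[0,0,.146]).round(4),rel([.4755,.0833,.15]).round(4))
```

```text
[-2.432e-01 -1.000e-04  6.900e-03] [-0.2496  0.228  -0.1991]
```

Call:
apply_moves(series=[{"jaw": 1, "linear": [-0.08, 0, 0.002], "roll": 0}, {"jaw": 1, "linear": [-0.18, 0, 0.005], "roll": 0}, {"jaw": 1, "linear": [-0.243, 0, 0.007], "roll": 0.2}, {"jaw": 1, "linear": [-0.25, 0.228, -0.199], "roll": 1}, {"jaw": 1, "linear": [-0.25, 0.228, -0.199], "roll": 1}, {"jaw": 1, "linear": [-0.25, 0.228, -0.199], "roll": 1}, {"jaw": 1, "linear": [-0.25, 0.228, -0.199], "roll": 1}, {"jaw": 1, "linear": [-0.25, 0.228, -0.199], "roll": 1}, {"jaw": 1, "linear": [-0.25, 0.228, -0.199], "roll": 1}])

```text
t: 13.25
tool_pos: [0.476, 0.0821, 0.1502]
orientation: [0.765, 1.402, -0.765]
force: [-0.0, 0.0, -0.1]
opening: 0.032
```

Call:
apply_moves(series=[{"jaw": 1, "linear": [0, 0, 0], "roll": 1}, {"jaw": 1, "linear": [0, 0, 0], "roll": 1}, {"jaw": 1, "linear": [0, 0, 0], "roll": 1}, {"jaw": 1, "linear": [0, 0, 0], "roll": 1}, {"jaw": 1, "linear": [0, 0, 0], "roll": 1}])

```text
t: 13.88
tool_pos: [0.4762, 0.0813, 0.1502]
orientation: [1.163, 1.21, -1.151]
force: [-0.1, -0.1, -0.7]
opening: 0.0317
```

Run:
```python
from h import *
c=cam('wrist');s=c['s'];print(s['t'],s['tool_pos'],s['force'],s['opening'],s['q']);T=R.from_rotvec(s['orientation']).as_matrix();print(T.round(3),'yaw',np.arctan2(T[1,2],T[0,2]))
cv2.imwrite('pics/w7.png',c['img'])
print(proj(c,[[.4755,.0815+y,.053] for y in(-.054,.054)]), rel([.4755,.0833,.15]))
```

```text
13.875 [0.47615109 0.08128265 0.15015957] [-0.05280149 -0.14985538 -0.72662973] 0.031727328638433 [ 0.07506585 -0.17204198  1.91274785 -0.01580976  1.37685219  0.01429991]
[[ 0.025  0.998  0.063]
 [-0.014  0.064 -0.998]
 [-1.     0.024  0.015]] yaw -1.507354385175346
[[302.78020004 299.44334171]
 [311.15233633 167.23834384]] [ 0.00023374 -0.00084434 -0.00305882]
```

View pics/w7.png

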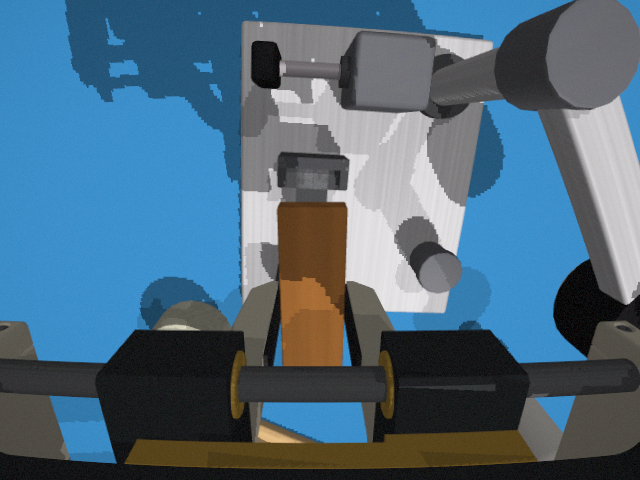

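The wrist view shows the +y cup between columns 279 and 349, with its end stop inner edge near row 166. The prediction was (311,167). The sample hangs at columns 279–347. I'll compute the fine correction.

Run:
```python
from h import *
c=cam('wrist');s=c['s'];im=c['img'];g=cv2.cvtColor(im,cv2.COLOR_BGR2GRAY)
print('row162',[(x,int(g[162,x])) for x in range(270,360,2)])
print('row184',[(x,int(g[184,x])) for x in range(270,360,2)])
print('col312',[(y,int(g[y,312])) for y in range(146,206,2)])
P=onz(c,[[279,165],[348.5,165],[313,153],[313,166.5]],.053);print('cup',P.round(4).tolist())
P=onz(c,[[243,60],[243.5,270]],.012);print('plate x=-60',P.round(4).tolist())
# held sample top: z = TCP-3.7+12
S=onz(c,[[279.5,207],[346.5,207]],s['tool_pos'][2]+.0083);print('sample end',S.round(4).tolist())
```

```text
row162 [(270, 129), (272, 128), (274, 122), (276, 113), (278, 61), (280, 58), (282, 55), (284, 56), (286, 49), (288, 48), (290, 49), (292, 49), (294, 50), (296, 49), (298, 65), (300, 78), (302, 80), (304, 81), (306, 80), (308, 79), (310, 83), (312, 81), (314, 81), (316, 82), (318, 83), (320, 80), (322, 81), (324, 79), (326, 80), (328, 81), (330, 81), (332, 80), (334, 81), (336, 83), (338, 79), (340, 81), (342, 95), (344, 110), (346, 103), (348, 106), (350, 215), (352, 223), (354, 221), (356, 214), (358, 218)]
row184 [(270, 145), (272, 183), (274, 183), (276, 169), (278, 44), (280, 50), (282, 41), (284, 66), (286, 72), (288, 82), (290, 78), (292, 78), (294, 78), (296, 77), (298, 75), (300, 77), (302, 81), (304, 82), (306, 101), (308, 102), (310, 101), (312, 100), (314, 103), (316, 80), (318, 81), (320, 80), (322, 81), (324, 79), (326, 82), (328, 82), (330, 79), (332, 76), (334, 83), (336, 33), (338, 36), (340, 78), (342, 79), (344, 81), (346, 81), (348, 212), (350, 222), (352, 223), (354, 202), (356, 192), (358, 192)]
col312 [(146, 128), (148, 126), (150, 126), (152, 129), (154, 48), (156, 38), (158, 67), (160, 80), (162, 81), (164, 82), (166, 80), (168, 80), (170, 74), (172, 82), (174, 78), (176, 86), (178, 81), (180, 89), (182, 101), (184, 100), (186, 108), (188, 121), (190, 78), (192, 79), (194, 80), (196, 80), (198, 79), (200, 78), (202, 58), (204, 54)]
cup [[0.452, 0.1359, 0.053], [0.5027, 0.1391, 0.053], [0.4762, 0.146, 0.053], [0.4768, 0.1363, 0.053]]
plate x=-60 [[0.4181, 0.2112, 0.012], [0.4202, 0.0334, 0.012]]
sample end [[0.4593, 0.1297, 0.1585], [0.4896, 0.1315, 0.1585]]
```

Run:
```python
from h import *
for z in (.15,.065,.0497): print(rel([.4767,.0833,z]).round(4))
```

```text
[ 0.0003  0.0013 -0.0026]
[ 0.1419 -0.0022 -0.0048]
[ 0.1674 -0.0028 -0.0052]
```

Call:
apply_moves(series=[{"jaw": 1, "linear": [0, 0.0013, -0.0026], "roll": 0.1}, {"jaw": 1, "linear": [0.05, 0, -0.0035], "roll": 0.1}, {"jaw": 1, "linear": [0.1, -0.001, -0.0045], "roll": 0.1}, {"jaw": 1, "linear": [0.142, -0.0022, -0.0048], "roll": 0.1}, {"jaw": 1, "linear": [0.142, -0.0022, -0.0048], "roll": 0.1}, {"jaw": 1, "linear": [0.155, -0.0025, -0.005], "roll": 0.1}, {"jaw": 1, "linear": [0.1675, -0.0028, -0.0052], "roll": 0.1}, {"jaw": 1, "linear": [0.1675, -0.0028, -0.0052], "roll": 0.1}, {"jaw": 1, "linear": [0.1675, -0.0028, -0.0052], "roll": 0.1}])

```text
t: 15.1
tool_pos: [0.477, 0.0833, 0.05]
orientation: [1.203, 1.185, -1.189]
force: [-0.3, -0.1, -0.2]
opening: 0.0317
```

There is no contact force with the underside below the cheek tops, so it is inside the cups. Releasing and rising.

Call:
apply_moves(series=[{"jaw": 0.0, "linear": [0.001, 0, 0], "roll": 0}, {"jaw": -0.1, "linear": [0.001, 0, 0], "roll": 0}, {"jaw": -0.1, "linear": [0.001, 0, 0], "roll": 0}, {"jaw": -0.1, "linear": [-0.05, 0, 0], "roll": 0}, {"jaw": -0.1, "linear": [-0.13, 0, 0], "roll": 0}, {"jaw": -0.1, "linear": [-0.23, 0, 0], "roll": 0}, {"jaw": -0.1, "linear": [-0.33, 0, 0], "roll": 0}, {"jaw": -0.1, "linear": [-0.33, 0, 0], "roll": 0}])

```text
t: 16.1
tool_pos: [0.475, 0.0864, 0.2544]
orientation: [1.209, 1.178, -1.18]
force: [0.8, 0.7, -1.3]
opening: 0.0508
```

Run:
```python
from h import *
c=cam('wrist');s=c['s'];print(s['t'],s['tool_pos'],s['force'],s['opening'])
print(proj(c,[[.677,.077,.213],[.4767,.0815,.057]]).round(0))
d=cam('side')
cv2.imwrite('pics/w8.png',np.hstack([cv2.resize(c['img'][60:360,180:580],(400,300)),cv2.resize(d['img'][185:275,240:360],(400,300),interpolation=2)]))
```

```text
16.1 [0.47495696 0.0863775  0.25444035] [ 0.84720419  0.74209365 -1.28692373] 0.05077358310565607
[[599. 276.]
 [306. 213.]]
```

View pics/w8.png

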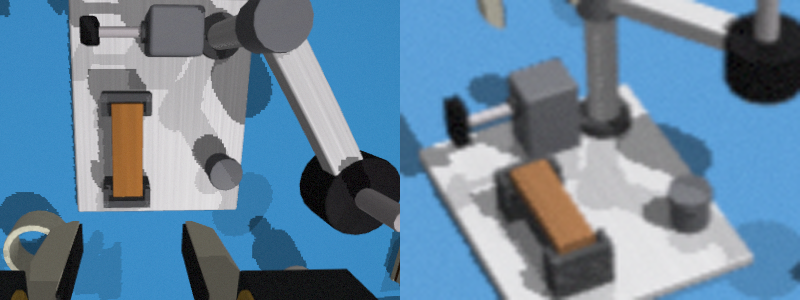

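The sample lies flat in the bed between both end stops and inside the cheeks (left crop, 112–143 by 102–197; the side view agrees). The head is still swung out. Next I'll locate the handle for the swing back.

Run:
```python
from h import *
c=cam('wrist');d=cam('side')
print('side base',onz(d,[[350.4,197]],.168),'wrist base',onz(c,[[541,249]],.168))
# bright handle pixels above black head in the side view: column centre per row
g=cv2.cvtColor(d['img'],cv2.COLOR_BGR2GRAY)
for y in range(168,202,3): print(y,[int(v) for v in g[y,338:366:1]])
print(proj(d,[[.677,.077,.213],[.677,.077,.168]]).round(1), proj(c,[[.677,.077,.168]]))
s=c['s'];T=R.from_rotvec(s['orientation']).as_matrix();print(T.round(3).tolist(),s['q'].round(2))
```

```text
side base [[0.66463417 0.06343973 0.168     ]] wrist base [[0.65278471 0.08311476 0.168     ]]
168 [146, 148, 148, 145, 146, 148, 147, 148, 146, 143, 148, 146, 146, 146, 144, 147, 149, 144, 148, 147, 147, 143, 145, 144, 147, 146, 147, 145]
171 [146, 148, 148, 145, 147, 145, 146, 147, 146, 147, 144, 149, 147, 148, 144, 147, 146, 147, 146, 145, 146, 144, 147, 147, 145, 147, 145, 143]
174 [147, 146, 148, 146, 147, 145, 145, 145, 147, 147, 147, 147, 146, 146, 147, 149, 146, 147, 145, 146, 147, 147, 149, 148, 147, 145, 136, 109]
177 [148, 147, 146, 144, 144, 145, 147, 146, 148, 148, 145, 147, 147, 144, 147, 149, 147, 145, 147, 147, 146, 144, 146, 148, 146, 150, 146, 147]
180 [145, 144, 147, 146, 148, 143, 149, 145, 146, 153, 164, 178, 178, 172, 159, 150, 146, 146, 146, 143, 148, 146, 147, 145, 145, 146, 147, 147]
183 [143, 148, 145, 147, 149, 145, 147, 146, 136, 135, 161, 186, 192, 191, 179, 162, 143, 143, 145, 146, 146, 145, 146, 146, 148, 146, 147, 145]
186 [145, 148, 144, 147, 145, 147, 146, 144, 127, 98, 91, 98, 114, 127, 140, 142, 143, 146, 148, 149, 146, 146, 147, 145, 145, 147, 148, 148]
189 [214, 204, 176, 140, 105, 88, 75, 64, 68, 83, 90, 101, 120, 128, 135, 118, 78, 83, 101, 125, 141, 145, 148, 146, 145, 144, 145, 142]
192 [118, 64, 32, 24, 24, 22, 26, 23, 59, 83, 92, 106, 122, 133, 137, 108, 51, 30, 30, 33, 41, 53, 89, 125, 140, 145, 149, 148]
195 [53, 32, 28, 26, 32, 26, 23, 30, 58, 81, 95, 105, 123, 131, 122, 87, 44, 33, 34, 32, 37, 32, 36, 56, 110, 140, 147, 146]
198 [30, 28, 31, 28, 25, 33, 29, 32, 28, 33, 32, 35, 45, 37, 34, 25, 37, 32, 29, 29, 35, 29, 33, 47, 106, 143, 145, 146]
201 [28, 10, 21, 28, 37, 33, 34, 36, 31, 26, 28, 28, 29, 22, 25, 27, 37, 35, 32, 32, 28, 29, 25, 48, 108, 143, 145, 147]
[[352.5 179.4]
 [352.1 192.9]] [[567.52594317 256.28620629]]
[[0.027, 1.0, 0.011], [-0.013, 0.011, -1.0], [-1.0, 0.027, 0.014]] [ 0.09 -0.24  1.79 -0.02  1.56  0.07]
```

Run:
```python
from h import *
d=cam('side');print(onz(d,[[349.8,182]],.213))
print(rel([.6657,.0755,.254]).round(4),rel([.6657,.0755,.181]).round(4))
```

```text
[[0.66524926 0.07007432 0.213     ]]
[-0.006   0.3247  0.021 ] [0.1156 0.322  0.0193]
```

Call:
apply_moves(series=[{"jaw": -0.2, "linear": [-0.006, 0.325, 0.021], "roll": 0}, {"jaw": -0.2, "linear": [-0.006, 0.325, 0.021], "roll": 0}, {"jaw": -0.2, "linear": [-0.006, 0.325, 0.021], "roll": 0}, {"jaw": -0.2, "linear": [-0.006, 0.325, 0.021], "roll": 0}, {"jaw": -0.2, "linear": [-0.006, 0.325, 0.021], "roll": 0}, {"jaw": -0.2, "linear": [0.06, 0.323, 0.02], "roll": 0}, {"jaw": -0.2, "linear": [0.115, 0.322, 0.02], "roll": 0}, {"jaw": -0.2, "linear": [0.115, 0.322, 0.02], "roll": 0}, {"jaw": 0.5, "linear": [0.115, 0.322, 0.02], "roll": 0}, {"jaw": 0.5, "linear": [0.115, 0.322, 0.02], "roll": 0}, {"jaw": 0.5, "linear": [0.115, 0.322, 0.02], "roll": 0}, {"jaw": 0.5, "linear": [0.115, 0.322, 0.02], "roll": 0}], force=20)

```text
t: 17.85
tool_pos: [0.666, 0.0751, 0.1821]
orientation: [1.202, 1.187, -1.191]
force: [0.2, -0.3, 0.7]
opening: 0.0241
```

Run:
```python
from h import *
s=read_state();print(s['tool_pos'],s['force'],s['opening'],s['t'])
T=R.from_rotvec(s['orientation']).as_matrix()
H=np.array([.5753,.2027]);b=np.arctan2(-.12,-.1)+.0118
for a in np.linspace(1.2,-.02,13):
    p=np.r_[H+.156*np.array([np.cos(b+a),np.sin(b+a)]),.181]
    print(round(a,2),p[:2].round(4),rel(p).round(4).tolist())
```

```text
[0.66599535 0.07509488 0.18206324] [ 0.17246699 -0.32763746  0.65718392] 0.02413903091723261 17.85
1.2 [0.6524 0.0671] [0.0014, -0.0228, 0.0131]
1.1 [0.6383 0.06  ] [0.001, -0.0465, 0.0247]
1.0 [0.6234 0.0543] [0.0006, -0.0713, 0.0339]
0.9 [0.6081 0.0502] [0.0001, -0.0969, 0.0404]
0.79 [0.5925 0.0476] [-0.0005, -0.123, 0.0444]
0.69 [0.5767 0.0467] [-0.001, -0.1494, 0.0457]
0.59 [0.5608 0.0474] [-0.0017, -0.1758, 0.0443]
0.49 [0.5451 0.0496] [-0.0023, -0.2019, 0.0402]
0.39 [0.5298 0.0535] [-0.003, -0.2274, 0.0336]
0.28 [0.5148 0.0589] [-0.0037, -0.2522, 0.0243]
0.18 [0.5006 0.0658] [-0.0044, -0.2758, 0.0126]
0.08 [0.4871 0.0741] [-0.0052, -0.2982, -0.0015]
-0.02 [0.4745 0.0837] [-0.0059, -0.319, -0.0177]
```

Call:
apply_moves(series=[{"jaw": 0.5, "linear": [0.001, -0.0228, 0.0131], "roll": 0}, {"jaw": 0.5, "linear": [0.001, -0.0465, 0.0247], "roll": 0}, {"jaw": 0.5, "linear": [0.001, -0.0713, 0.0339], "roll": 0}, {"jaw": 0.5, "linear": [0, -0.0969, 0.0404], "roll": 0}, {"jaw": 0.5, "linear": [0, -0.123, 0.0444], "roll": 0}, {"jaw": 0.5, "linear": [-0.001, -0.1494, 0.0457], "roll": 0}, {"jaw": 0.5, "linear": [-0.0017, -0.1758, 0.0443], "roll": 0}, {"jaw": 0.5, "linear": [-0.0023, -0.2019, 0.0402], "roll": 0}, {"jaw": 0.5, "linear": [-0.003, -0.2274, 0.0336], "roll": 0}, {"jaw": 0.5, "linear": [-0.0037, -0.2522, 0.0243], "roll": 0}, {"jaw": 0.5, "linear": [-0.0044, -0.2758, 0.0126], "roll": 0}, {"jaw": 0.5, "linear": [-0.0052, -0.2982, -0.0015], "roll": 0}, {"jaw": 0.5, "linear": [-0.0055, -0.31, -0.01], "roll": 0}, {"jaw": 0.5, "linear": [-0.0055, -0.31, -0.01], "roll": 0}])

```text
t: 19.6
tool_pos: [0.4794, 0.0797, 0.181]
orientation: [1.201, 1.188, -1.19]
force: [0.7, -0.2, -0.8]
opening: 0.0234
```

Run:
```python
from h import *
s=read_state();print(s['tool_pos'],s['force'],s['wrist_torque'],s['opening'],s['t'])
```

```text
[0.4794413  0.07970715 0.18096678] [ 0.73718712 -0.24257177 -0.81997724] [-0.07170024  0.0335197  -0.04117082] 0.023369563986683214 19.6
```

Call:
apply_moves(series=[{"jaw": 0.5, "linear": [0, -0.005, -0.004], "roll": 0}, {"jaw": 0.5, "linear": [0, -0.005, -0.004], "roll": 0}, {"jaw": 0.5, "linear": [0, -0.005, -0.004], "roll": 0}])

```text
t: 19.98
tool_pos: [0.4764, 0.082, 0.1807]
orientation: [1.201, 1.188, -1.19]
force: [0.1, 0.1, -0.3]
opening: 0.0233
```

Call:
apply_moves(series=[{"jaw": 0.5, "linear": [0, -0.005, -0.004], "roll": 0}, {"jaw": 0.5, "linear": [0, -0.005, -0.004], "roll": 0}, {"jaw": 0.5, "linear": [0, -0.005, -0.004], "roll": 0}])

```text
t: 20.35
tool_pos: [0.4741, 0.0841, 0.1808]
orientation: [1.202, 1.186, -1.19]
force: [5.0, -2.1, -1.1]
opening: 0.0234
```

Call:
apply_moves(series=[{"jaw": 0.5, "linear": [0, -0.004, -0.003], "roll": 0}, {"jaw": 0.5, "linear": [0, -0.004, -0.003], "roll": 0}, {"jaw": 0.5, "linear": [0, -0.004, -0.003], "roll": 0}])

```text
t: 20.72
tool_pos: [0.4739, 0.0849, 0.181]
orientation: [1.204, 1.181, -1.187]
force: [14.0, -5.0, -6.7]
opening: 0.0238
```

The arm is home: force jumps to 14 N with under 1 mm of movement, and handle x of about 0.4768 matches the bed centre. Gripping the trip block symmetrically would bring the body against the bar, so I'll hook it from behind with the +x finger of the wide-open gripper.

Run:
```python
from h import *
s=read_state();print(R.from_rotvec(s['orientation']).as_matrix().round(3).tolist())
print(rel([.4739,.0849,.26]).round(4),rel([.4108,.2011,.26]).round(4),rel([.4108,.2011,.14]).round(4))
```

```text
[[0.03, 1.0, 0.01], [-0.016, 0.011, -1.0], [-0.999, 0.03, 0.016]]
[-0.1315  0.0038  0.002 ] [-0.1376 -0.0993 -0.1927] [ 0.0622 -0.1052 -0.1958]
```

Call:
apply_moves(series=[{"jaw": 0, "linear": [0, 0.001, 0], "roll": 0}, {"jaw": -0.1, "linear": [0, 0.003, 0], "roll": 0}, {"jaw": -0.1, "linear": [0, 0.004, 0], "roll": 0}, {"jaw": -0.1, "linear": [-0.06, 0.004, 0.002], "roll": 0}, {"jaw": -0.1, "linear": [-0.13, 0.004, 0.002], "roll": 0}, {"jaw": -0.1, "linear": [-0.13, 0.004, 0.002], "roll": 0}, {"jaw": -1, "linear": [-0.137, -0.1, -0.193], "roll": 0}, {"jaw": -1, "linear": [-0.137, -0.1, -0.193], "roll": 0}, {"jaw": -1, "linear": [-0.137, -0.1, -0.193], "roll": 0}, {"jaw": -1, "linear": [-0.04, -0.102, -0.194], "roll": 0}, {"jaw": -1, "linear": [0.062, -0.105, -0.196], "roll": 0}, {"jaw": -1, "linear": [0.062, -0.105, -0.196], "roll": 0}, {"jaw": -1, "linear": [0.062, -0.105, -0.196], "roll": 0}])

```text
t: 22.35
tool_pos: [0.4119, 0.2011, 0.142]
orientation: [1.205, 1.18, -1.186]
force: [0.8, 0.0, 0.7]
opening: 0.0932
```

Run:
```python
from h import *
c=cam('wrist');d=cam('side');s=c['s'];print(s['t'],s['tool_pos'],s['force'],s['opening'])
g=np.array([.4413,.2011]);P=[[g[0]+a,g[1]+b,.084] for a in(-.008,.008) for b in(-.012,.012)]
w=c['img'].copy()
for p in proj(c,P+[[.4767,.0815,.213]]): cv2.circle(w,(int(p[0]),int(p[1])),2,(0,255,0),-1)
cv2.imwrite('pics/w9.png',np.hstack([cv2.resize(w,(480,360)),cv2.resize(d['img'][170:290,230:336],(318,360),interpolation=2)]))
print(proj(c,P))
```

```text
22.35 [0.41188797 0.20107664 0.14197683] [0.76328606 0.0379017  0.66183229] 0.09320615220219775
[[338.73365034 272.10817627]
 [339.99938546 238.86674854]
 [361.91124797 272.02827487]
 [363.91944917 238.8895451 ]]
```

The picture limit is reached, so I'll check the block numerically with a dark mask around its predicted place.

Run:
```python
from h import *
c=cam('wrist');g=cv2.cvtColor(c['img'],cv2.COLOR_BGR2GRAY)
for y in range(222,296,6): print(y,[int(v) for v in g[y,318:420:4]])
m=((g<45)).astype(np.uint8)[215:290,315:390]
for q in cv2.findContours(m,0,2)[0]:
    if cv2.contourArea(q)>100: x,y,w,h=cv2.boundingRect(q);print(x+315,y+215,w,h,cv2.contourArea(q))
# handle home check in side view
d=cam('side');print(proj(d,[[.4767,.0815,.213]]));gg=cv2.cvtColor(d['img'],cv2.COLOR_BGR2GRAY)
for y in (198,201,204,207,210): print(y,[int(v) for v in gg[y,272:296]])
```

```text
222 [211, 212, 215, 125, 126, 126, 128, 122, 122, 126, 123, 129, 125, 126, 127, 128, 129, 128, 129, 107, 102, 79, 42, 42, 43, 42]
228 [127, 126, 128, 122, 103, 16, 4, 11, 9, 63, 124, 125, 124, 125, 129, 207, 214, 207, 97, 98, 101, 51, 44, 48, 46, 44]
234 [124, 114, 105, 100, 56, 12, 15, 19, 16, 15, 108, 126, 121, 210, 216, 209, 216, 195, 125, 99, 96, 45, 45, 28, 34, 33]
240 [125, 96, 96, 91, 51, 16, 19, 8, 15, 18, 13, 97, 99, 99, 98, 98, 96, 94, 96, 99, 96, 99, 99, 80, 50, 44]
246 [96, 98, 100, 92, 43, 14, 29, 29, 35, 39, 41, 141, 173, 175, 177, 175, 176, 171, 115, 115, 117, 115, 115, 87, 40, 51]
252 [93, 96, 98, 94, 36, 13, 29, 37, 35, 38, 38, 132, 161, 160, 166, 164, 132, 123, 125, 125, 150, 121, 52, 35, 45, 44]
258 [96, 99, 96, 90, 98, 13, 31, 35, 32, 41, 38, 156, 182, 184, 183, 182, 185, 186, 183, 187, 180, 187, 176, 29, 37, 38]
264 [95, 99, 96, 92, 114, 13, 27, 35, 36, 39, 42, 126, 133, 136, 134, 105, 105, 104, 183, 185, 181, 188, 179, 182, 45, 43]
270 [97, 99, 95, 91, 124, 111, 31, 35, 40, 40, 39, 121, 121, 125, 125, 127, 95, 97, 95, 186, 182, 186, 182, 186, 184, 46]
276 [96, 9
[... 427 characters left out ...]
, 35, 40, 39, 38, 40, 40, 36, 38, 21, 14, 14, 91, 102]
334 226 28 46 1028.0
[[281.27060006 199.73397935]]
198 [146, 144, 145, 145, 147, 145, 147, 147, 147, 155, 154, 155, 155, 165, 196, 222, 224, 225, 225, 224, 226, 224, 223, 208]
201 [145, 146, 144, 147, 147, 147, 143, 151, 185, 191, 194, 201, 199, 191, 203, 221, 223, 226, 226, 225, 224, 224, 205, 163]
204 [146, 148, 145, 144, 143, 141, 128, 105, 91, 101, 112, 125, 134, 149, 188, 224, 226, 226, 225, 225, 219, 189, 159, 135]
207 [123, 98, 78, 73, 70, 57, 49, 64, 88, 98, 113, 123, 134, 136, 118, 90, 95, 115, 154, 175, 163, 157, 148, 133]
210 [65, 32, 27, 19, 15, 16, 25, 50, 79, 97, 111, 122, 134, 133, 112, 53, 31, 36, 31, 33, 33, 43, 78, 101]
```

The block is where predicted, within about 1.5 mm. Descending behind it.

Call:
apply_moves(series=[{"jaw": -1, "linear": [0.06, -0.002, -0.001], "roll": 0}, {"jaw": -1, "linear": [0.1, -0.003, -0.001], "roll": 0}, {"jaw": -1, "linear": [0.115, -0.0035, -0.001], "roll": 0}, {"jaw": -1, "linear": [0.115, -0.0035, -0.001], "roll": 0}, {"jaw": -1, "linear": [0.115, -0.0035, -0.001], "roll": 0}])

```text
t: 23.18
tool_pos: [0.4141, 0.2018, 0.0754]
orientation: [1.209, 1.178, -1.182]
force: [-0.2, 0.9, 0.0]
opening: 0.0929
```

Call:
apply_moves(series=[{"jaw": -1, "linear": [0.009, 0, 0], "roll": 0}, {"jaw": -1, "linear": [0.009, 0, 0], "roll": 0}, {"jaw": -1, "linear": [0.009, 0, 0], "roll": 0}])

```text
t: 23.55
tool_pos: [0.4143, 0.2017, 0.0701]
orientation: [1.209, 1.178, -1.182]
force: [0.4, -0.2, -1.0]
opening: 0.0928
```

Call:
apply_moves(series=[{"jaw": -1, "linear": [0, -0.01, 0], "roll": 0}, {"jaw": -1, "linear": [0, -0.02, 0], "roll": 0}, {"jaw": -1, "linear": [0, -0.025, 0], "roll": 0}, {"jaw": -1, "linear": [0, -0.025, 0], "roll": 0}])

```text
t: 24.05
tool_pos: [0.3994, 0.2015, 0.0697]
orientation: [1.209, 1.177, -1.181]
force: [5.1, -0.7, -3.3]
opening: 0.093
```

Call:
apply_moves(series=[{"jaw": -1, "linear": [0, -0.01, 0.0], "roll": 0}, {"jaw": -1, "linear": [0, -0.02, 0], "roll": 0}, {"jaw": -1, "linear": [0, -0.03, 0], "roll": 0}, {"jaw": -1, "linear": [0, -0.03, 0], "roll": 0}])

```text
t: 24.55
tool_pos: [0.3826, 0.2014, 0.0698]
orientation: [1.211, 1.175, -1.178]
force: [6.7, -1.3, -2.8]
opening: 0.0931
```

Call:
apply_moves(series=[{"jaw": -1, "linear": [0.003, -0.007, 0], "roll": 0}, {"jaw": -1, "linear": [0.003, -0.007, 0], "roll": 0}, {"jaw": -1, "linear": [0.003, -0.007, 0], "roll": 0}])

```text
t: 24.92
tool_pos: [0.3809, 0.2015, 0.0694]
orientation: [1.214, 1.172, -1.175]
force: [8.2, -1.9, 1.2]
opening: 0.0928
```

Call:
apply_moves(series=[{"jaw": -1, "linear": [0, -0.006, 0], "roll": 0}, {"jaw": -1, "linear": [0, -0.006, 0], "roll": 0}, {"jaw": -1, "linear": [0, -0.006, 0], "roll": 0}])

```text
t: 25.3
tool_pos: [0.3788, 0.2015, 0.0699]
orientation: [1.215, 1.17, -1.172]
force: [7.7, -0.8, -3.8]
opening: 0.0929
```

Call:
apply_moves(series=[{"jaw": -1, "linear": [0, -0.009, 0], "roll": 0}, {"jaw": -1, "linear": [0, -0.009, 0], "roll": 0}, {"jaw": -1, "linear": [0, -0.009, 0], "roll": 0}])

```text
t: 25.68
tool_pos: [0.3778, 0.2014, 0.0707]
orientation: [1.221, 1.163, -1.166]
force: [26.2, 0.1, -17.5]
opening: 0.0929
```

Call:
apply_moves(series=[{"jaw": -1, "linear": [0, -0.009, 0], "roll": 0}, {"jaw": -1, "linear": [0, -0.009, 0], "roll": 0}, {"jaw": -1, "linear": [0, -0.009, 0], "roll": 0}])

```text
t: 26.05
tool_pos: [0.3777, 0.2012, 0.0718]
orientation: [1.227, 1.155, -1.157]
force: [31.3, -0.9, -18.9]
opening: 0.0929
```

The stop is reached: force jumps past the spring's 9 N to 26–31 N with no more motion, at TCP x 0.3778, exactly 25 mm out. Now letting it return.

Call:
apply_moves(series=[{"jaw": -1, "linear": [0, 0.012, 0], "roll": 0}, {"jaw": -1, "linear": [0, 0.025, 0], "roll": 0}, {"jaw": -1, "linear": [0, 0.038, 0], "roll": 0}, {"jaw": -1, "linear": [0, 0.052, 0], "roll": 0}, {"jaw": -1, "linear": [0, 0.055, 0], "roll": 0}, {"jaw": -1, "linear": [0, 0.055, 0], "roll": 0}])

```text
t: 26.8
tool_pos: [0.4103, 0.2015, 0.0739]
orientation: [1.227, 1.156, -1.158]
force: [-0.5, 0.2, -0.5]
opening: 0.0927
```

Call:
apply_moves(series=[{"jaw": -1, "linear": [-0.05, 0, 0], "roll": 0}, {"jaw": -1, "linear": [-0.12, 0, 0], "roll": 0}, {"jaw": -1, "linear": [-0.2, 0, 0], "roll": 0}, {"jaw": -1, "linear": [-0.25, -0.08, -0.1], "roll": 0}, {"jaw": -1, "linear": [-0.25, -0.08, -0.1], "roll": 0}, {"jaw": -1, "linear": [-0.25, -0.08, -0.1], "roll": 0}])

```text
t: 27.55
tool_pos: [0.3511, 0.2636, 0.2204]
orientation: [1.226, 1.157, -1.155]
force: [-0.0, 0.1, -0.3]
opening: 0.0932
```

Run:
```python
from h import *
c=cam('wrist');d=cam('side');s=c['s'];print(s['t'],s['tool_pos'],s['force'])
g=cv2.cvtColor(c['img'],cv2.COLOR_BGR2GRAY)
for n,gx in(('in',.4413),('out',.4163)): print(n,proj(c,[[gx+a,.1996+b,.084] for a in(-.008,.008) for b in(-.012,.012)]).round(0).tolist())
p=proj(c,[[.4288,.1996,.084]])[0];x,y=p.astype(int)
m=(g<47).astype(np.uint8)[y-30:y+30,x-45:x+45]
for q in cv2.findContours(m,0,2)[0]:
    if cv2.contourArea(q)>80: a,b,w,h=cv2.boundingRect(q);print('dark',a+x-45,b+y-30,w,h)
hp=proj(c,[[.4767,.0815,.213],[.4767,.0815,.168]]);print('handle pred wrist',hp)
gg=cv2.cvtColor(d['img'],cv2.COLOR_BGR2GRAY)
for y in (201,204,207,210): print(y,[int(v) for v in gg[y,272:296]])
# sample / side trip position vs first picture
a=cv2.cvtColor(cv2.imread('pics/side0.png'),cv2.COLOR_BGR2GRAY)
for n,i in(('start',a),('now',gg)):
    m=(i[205:235,245:268]<60);ys,xs=np.nonzero(m);print(n,'trip dark centroid side',xs.mean()+245,ys.mean()+205,m.sum())
```

```text
27.55 [0.35108552 0.26362001 0.22036393] [-0.0409356   0.10310867 -0.26521426]
in [[385.0, 300.0], [387.0, 277.0], [401.0, 300.0], [403.0, 277.0]]
out [[359.0, 301.0], [361.0, 278.0], [376.0, 300.0], [378.0, 277.0]]
dark 378 263 48 55
handle pred wrist [[471.12302074 500.47648108]
 [447.73435722 451.8771849 ]]
201 [147, 144, 142, 144, 146, 143, 139, 152, 185, 191, 195, 197, 197, 193, 203, 220, 223, 224, 223, 224, 224, 223, 206, 162]
204 [144, 145, 146, 143, 141, 140, 128, 104, 92, 103, 112, 125, 132, 152, 187, 222, 225, 224, 225, 222, 219, 188, 157, 139]
207 [121, 101, 79, 75, 64, 59, 51, 64, 88, 101, 110, 124, 133, 135, 120, 91, 96, 115, 153, 174, 161, 153, 149, 133]
210 [65, 41, 24, 11, 21, 17, 28, 46, 72, 93, 113, 122, 130, 131, 109, 49, 31, 36, 31, 29, 35, 49, 76, 101]
start trip dark centroid side 256.679012345679 221.30864197530863 81
now trip dark centroid side 256.7051282051282 221.37179487179486 78
```

The trip is back in: its side-view centroid is (256.7,221.4) against (256.7,221.3) at the start. The handle has not moved since home, and the tool is clear of everything.

```bash
python3 -c "
from plant import *
print(close_job(), read_state()['force'])"
```

```text
the job is handed in; nothing more can be done
the job is handed in; nothing more can be done
```

The job is done and handed in at about 27.6 s of the 72 s allowed; the hand-in itself reports no verdict.

**What I did**
1. I swung the head out to about 1.3 rad.
2. I lifted the long sample off the stand, laid it flat on the table to level it, regripped it and set it in the bed.
3. I pushed the arm home, then pulled the trip handle out and let it return.

**Last checks**
- **Sample:** the pictures show it flat in the bed, between the end stops and inside the cheeks. They were taken before the head came back over it.
- **Head:** it is home against its stop. The force rose to 14 N with under 1 mm of movement, and the handle did not move afterwards.
- **Trip:** it came 25 mm out to a hard stop, where the force jumped to 26–31 N, against 9 N for the spring alone. It went fully back in; its side-view position matches the start to 0.1 px.
- **Robot:** the tool was clear, with about 0 N on it, before hand-in.

**What did not go as planned**
- During the first swing the handle slipped about 13 mm in the jaws, with about 40 N at the wrist. It did no visible harm, and I pushed the arm home with loosely caged jaws instead.
- I hooked the trip handle from behind instead of pinching it, because pinching would have brought the gripper's body against the arm bar.
- The 12-picture limit was used up before the trip, so I checked the trip and the final head position from pixel values only. I did not look again at the other things on the table at the end.

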